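# Check a guide bore with a go / no-go plug gauge

### The job

Check the bore of the guide block with the double-ended plug gauge: slide the long, thinner go end fully home, until its collar rests on the block's face, and draw it out; then put the short, thicker no-go end into the recess at a mouth of the same bore and press it squarely on the bore with a steady push of about 8 N for a good second, to confirm that it will not enter. Work gently, never pushing the gauge on the block with more than 25 N, then lay the gauge back in its cradle and leave the tin and the two wax pucks undisturbed.

Things in the scene. Friction and masses are not known exactly. Their poses are not given: they have to be found in the camera images.
- gauge_center (a point): Centre of the double-ended plug gauge, on its axis, in the middle of its handle; x runs along the gauge towards the go end, z is up as it lies. Grey square handle 84 long, 24 x 24 across, flat sides upright; at each handle end a steel collar of diameter 32, 6 thick. At the start it lies level in the cradle, up to 5 off the cradle's middle lengthwise.
- gauge: The same gauge (0.2 to 0.33 kg, 144 long), same origin and axes as gauge_center. Beyond the collars stand the two steel plugs: go, diameter 22, 32 long, its tip tapered over the last 4 to diameter 18; no-go, diameter 27, 16 long.
- go_shoulder (a point): on the gauge axis, at the outer face of the go-side collar, where the go plug begins: 48 from gauge_center towards the go end; the go tip is 32 farther
- nogo_tip (a point): on the gauge axis, at the end face of the no-go plug: 64 from gauge_center, opposite to the go end
- bore (a point): Nominal centre of the guide bore, 60 above the table, mid-way through; y runs along the bore, z is up. The head that holds the bore is clamped on its rail up to 9 to either side of here along x, differently each time: this offset is NOT in the reading and must be found by feel (or seen). Height and direction are true, and the clamped head does not give under 25 N.
- guide_block: Fixed foot of the block (axes as bore, origin on the table 60 below it; 130 x 56 x 10, rail to 25 high). Its aluminium head: 64 along x, 40 along y, 35 to 85 high. The bore, diameter 23.2, runs right through at mid-width, 60 high; each mouth (upright faces at y = -20 and +20) has a recess of diameter 30, 4 deep, round the bore. Either mouth serves for either end.
- cradle: Fixed wooden cradle; origin on the table under its middle, x along the gauge. Base 100 x 56 x 10; two saddles, 10 thick, at x = -30 and +30, with flat floors 38 above the table that carry the handle (gauge axis 50 up). Cheeks stand 28 apart, above 44 they lean outward to 54 high, 52 wide outside. The 50 between the saddles is free for fingers. The gauge may lie either way round.
- tin: bystander: open metal cup 62 wide, 45 high; origin under its centre
- wax_a: bystander: white wax puck, diameter 58, 28 high; origin under its centre
- wax_b: bystander: white wax puck like the other; origin under its centre
There are look-alikes about, which are no part of the job. Leave any pink or red look-alike of the guide_block alone.

How it is judged:
On the way, in this order (a step that is already met when the one before it is completed fails the run):
1. the go end is fully home: its collar within 3 mm of the block's face, in line with the bore (y of go_shoulder in the frame of bore between -0.023 and 0.023 m and x of go_shoulder in the frame of bore between -0.013 and 0.013 m and z of go_shoulder in the frame of bore between -0.005 and 0.005 m and angle between the x axis of gauge_center and the y axis of bore, either way round below 0.08 rad), for 0.2 s.
2. the no-go end, inside the recess of a mouth (at least 2 mm in from the face), is pressed on the bore with 4 to 16 N, square within 0.12 rad, and does not enter (y of nogo_tip in the frame of bore between -0.018 and 0.018 m and (y of nogo_tip in the frame of bore above 0.0135 m or y of nogo_tip in the frame of bore below -0.0135 m) and x of nogo_tip in the frame of bore between -0.013 and 0.013 m and z of nogo_tip in the frame of bore between -0.005 and 0.005 m and angle between the x axis of gauge_center and the y axis of bore, either way round below 0.12 rad and contact force between gauge and guide_block between 4 and 16 N), for 0.6 s.
At the end, for the whole second after the job is handed in: The gauge lies at rest and released in its cradle, either way round: its centre within 10 mm lengthwise and 5 mm sideways of the cradle's middle, 46 to 54 mm above the table, in line within 0.12 rad (x of gauge_center in the frame of cradle between -0.01 and 0.01 m and y of gauge_center in the frame of cradle between -0.005 and 0.005 m and z of gauge_center in the frame of cradle between 0.046 and 0.054 m and angle between the x axis of gauge_center and the x axis of cradle, either way round below 0.12 rad and linear speed of gauge below 0.02 m/s); the robot touches nothing.
It fails at once if the gauge is pushed on the block with more than 25 N (contact force between gauge and guide_block above 25 N).
It fails at once if the tin is moved by more than 15 mm (distance of tin from where it was at the start of the episode above 0.015 m).
It fails at once if a wax puck is moved by more than 15 mm (distance of wax_a from where it was at the start of the episode above 0.015 m).
It fails at once if a wax puck is moved by more than 15 mm (distance of wax_b from where it was at the start of the episode above 0.015 m).
It also fails if it takes over 72 s, if anything falls off the work surface, if the arm or the gripper's body presses on something with over 40 N, if the wrist force passes 120 N, or if a joint passes its speed limit or range.

### The arm

A 7-joint arm with a two-finger parallel gripper is mounted at the origin on the work surface. World frame = base frame: x ahead of the robot, y to its left, z up, the work surface at z = 0. Lengths are in m, angles in rad, forces in N, time in s.
With the tool pointing down it reaches from about 0.35 to 0.775 m from the base axis. Payload 3.1 kg.
Tool frame: the origin (TCP) lies at the very end of the fingers, on their centre line; the grasp point (between the pads) lies 19 mm behind it; z points along the fingers, y is the direction in which the jaws open and shut (so a half turn about z gives the same grasp; the last joint's range is limited). The gripper opens to 85 mm and grips with 20 to 120 N. Pads are 22 mm wide; open, the fingers measure 114 mm over their backs; the gripper's body (76 mm by 85 mm) begins 54 mm behind the grasp point. The pads swing forward as they close: fully open they stand 13 mm farther back than shut.
Start: joints at [-1.24, 0.311, 0.014, 1.512, -0.004, 1.319, -0.027], TCP at [0.2, 0.512, 0.231] pointing down, gripper open.
Joint ranges: [-2.7, 2.7], [-0.3, 1.91], [-1.27, 1.3], [0.12, 2.57], [-1.44, 4.58], [0.2, 2.03], [-3.05, 3.05]. Speed limits (rad/s): [2.79, 2.79, 3.14, 3.14, 3.14, 3.14, 3.14].

### API

Orientations are given as a rotation vector (axis times angle).
In Python, from station import r gives the robot as it stands.
- The arm moves only by the shell command python3 -m jog 'ROWS' [OPENING] [FORCE]. ROWS is JSON, a list of rows, each a list of 4 numbers: the shift along the world's x, y, z in cm, then the turn about the world's z in rad. In form: [[x, y, z, spin], ...]. A call has 1 to 10 rows; each row is the pose to reach, as a shift and turn from the pose measured when the call began; what a row does not reach only later rows make up. A row lasts 1/8 s, in which the tool goes at most 62.5 mm and 10.7 degrees, less where a joint would pass 70% of its speed; a pose out of reach is approached as far as the arm can. A call with a gripper value outside its range is refused whole. OPENING is the closure in counts, from 0 (fully open) to 255 (shut), set as the call begins (- or left out, the last holds). The fingers move at their own pace and stop on an object; FORCE is the grip in N (left out, the last holds). Time passes only in rows, so rows that repeat a pose let the fingers close. It gives the time, the measured TCP pose, the force and the opening at its end, in the units of the state.
- r.read_state(): the state, without advancing time (a new reading comes with each control period).
- r.camera(name): name is "scene" or "top"; returns the picture (480x640x3 uint8, red, green, blue); there is no depth.
- r.get_calibration(name): a dict with "camera_matrix" (3x3 intrinsics, pixels), "world_to_cam" (4x4, takes a point from world to camera coordinates). Camera axes: x right, y up, looking along -z (the intrinsics and any distortion apply to the point x, -y, -z); pixel columns grow to the right and rows downward; lengths in m; the calibration is good to about 2 mm. A picture is of the moment at which its call begins. get_calibration takes no time and is no camera call.
- r.finish_job(): hands the job in, once; it reports no verdict.
Trained networks look in the newest picture that a camera, given by its name, has taken for a name from the list of things; names that differ only in an ending like _2 or _b are one class to them, and where a whole thing is asked for, a point or a joint stands for the part that bears it (a point fixed in the world has none). Each returns a list of dicts, best first, with "score" (0 to 1); they miss things now and then, are a little off and sometimes report something else, mostly with a low value. They report only what shows in the picture. A call takes as long as a camera call. They do not tell look-alikes from the thing itself.
- r.look_for(camera, thing): "pixel" ([column, row] in pixels, amid what is visible of it).
- r.masks_of(camera, thing): "mask" (480x640 bool, what is visible of it) and "pixel" ([column, row] in pixels, amid what is visible of it).
- r.tip_of(camera, thing): "pixel" ([column, row] in pixels: a listed point, or the origin of a listed thing).
The state is a dict: "time_s": time; "q": joint angles; "dq": joint speeds; "tau": joint torques, N m; "tool_pos": TCP position; "tool_rot": TCP orientation; "ft_force": force on the tool from outside, world axes, zero at the start; "moment": the same for the moment, N m; "width": finger opening in m.
Only numpy, scipy, OpenCV 4.12 (cv2) and the standard library are available. Lean on these libraries where they do the work, as an engineer would, in place of code of your own. Each camera call takes 0.05 s, during which the arm holds its last target.

## Working session

There is one attempt and no reset: what is moved stays moved. The work goes in short steps, Python scripts to look and compute and a shell command to move; the robot and the scene stay as the last step left them, time stands still between calls to the robot, and variables do not carry over. Pictures are saved under pics/ and viewed, and the job is handed in when it is done.

```bash
ls; mkdir -p pics; python3 - <<'E'
from station import r
import cv2
s=r.read_state();print({k:s[k] for k in('time_s','tool_pos','tool_rot','ft_force','width')})
for c in('scene','top'):
    im=r.camera(c);cv2.imwrite(f'pics/{c}0.png',im[:,:,::-1])
    for t in('gauge','gauge_center','go_shoulder','nogo_tip','bore','guide_block','cradle','tin','wax_a'):
        print(c,t,[(round(d['score'],2),[round(float(v)) for v in d['pixel']]) for d in r.tip_of(c,t)[:4]])
print(r.read_state()['time_s'])
E
```

```text
pics
{'time_s': 0.0, 'tool_pos': array([0.20002236, 0.5115324 , 0.23021206]), 'tool_rot': array([-0.58197191, -3.08684279,  0.00375175]), 'ft_force': array([0.64401109, 0.2039    , 0.09846402]), 'width': 0.08567610189457889}
scene gauge [(0.87, [291, 192]), (0.33, [269, 341])]
scene gauge_center [(0.69, [290, 188])]
scene go_shoulder [(0.85, [273, 200]), (0.69, [213, 256])]
scene nogo_tip []
scene bore [(0.89, [327, 156]), (0.77, [464, 268]), (0.61, [392, 208]), (0.6, [356, 334])]
scene guide_block [(0.95, [464, 287]), (0.85, [387, 233]), (0.83, [354, 361]), (0.67, [375, 290])]
scene cradle [(0.84, [296, 207])]
scene tin [(0.78, [266, 340]), (0.25, [290, 192])]
scene wax_a [(0.95, [210, 254]), (0.68, [294, 208]), (0.66, [235, 292])]
top gauge [(0.96, [412, 266])]
top gauge_center [(0.92, [415, 266])]
top go_shoulder [(0.78, [418, 238])]
top nogo_tip [(0.74, [410, 303])]
top bore [(0.97, [217, 252]), (0.77, [296, 350]), (0.72, [158, 346]), (0.57, [154, 177])]
top guide_block [(0.93, [164, 184]), (0.85, [458, 360]), (0.75, [222, 262]), (0.69, [168, 346])]
top cradle [(0.85, [404, 272]), (0.72, [417, 264])]
top tin [(0.73, [230, 126])]
top wax_a [(0.77, [379, 140]), (0.72, [313, 134])]
1.0
```

View pics/scene0.png

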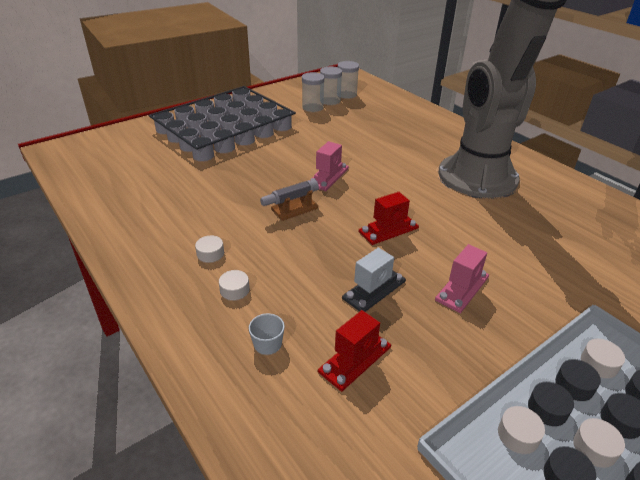

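View pics/top0.png

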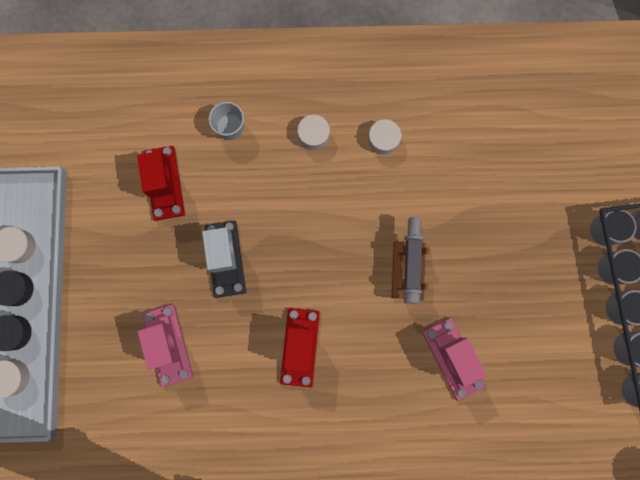

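Top view: the real block is the grey-headed one with a black foot, near (222,258). Its look-alikes are red at (160,182) and (300,347), and pink at (165,345) and (455,358). The gauge lies in the brown cradle at (412,262), with no other gauge in sight. The tin is at (227,120) and the pucks at (313,131) and (385,136). Next: close crops and the geometry.

```bash
cat > h.py <<'E'
import numpy as np,cv2
from station import r
def cal(c):
    d=r.get_calibration(c);K=np.array(d['camera_matrix']);T=np.array(d['world_to_cam']);return K,T
def proj(c,P):
    K,T=cal(c);P=np.atleast_2d(P);p=(T[:3,:3]@P.T).T+T[:3,3];p=p*[1,-1,-1];u=(K@p.T).T;return u[:,:2]/u[:,2:]
def ray(c,px,z):
    K,T=cal(c);px=np.atleast_2d(px).astype(float);d=(np.linalg.inv(K)@np.c_[px,np.ones(len(px))].T).T*[1,-1,-1]
    R=T[:3,:3];o=-R.T@T[:3,3];d=d@R;s=(z-o[2])/d[:,2];return o+d*s[:,None]
E
python3 - <<'E'
from h import *
print(r.get_calibration('top').keys())
for c in('scene','top'):
    K,T=cal(c);print(c,K.round(1).tolist(),(-T[:3,:3].T@T[:3,3]).round(3))
for n,px,z in(('gauge',(413,262),.05),('go',(415,222),.05),('ng',(411,299),.05),('head',(218,250),.085),('tin',(227,120),.045),('w',(313,131),.028),('w',(385,136),.028),('red',(160,182),.04),('red2',(300,347),.04),('pink',(455,358),.04),('pink2',(165,345),.04)):
    print(n,ray('top',px,z).round(3))
im=cv2.imread('pics/top0.png')
a=cv2.resize(im[205:315,365:455],None,fx=5,fy=5,interpolation=cv2.INTER_CUBIC);b=cv2.resize(im[205:315,180:270],None,fx=5,fy=5,interpolation=cv2.INTER_CUBIC)[:, :350]
cv2.imwrite('pics/crop0.png',np.hstack([a[:,:440],b]))
im=cv2.imread('pics/scene0.png')
a=cv2.resize(im[160:235,245:345],None,fx=4,fy=4,interpolation=cv2.INTER_CUBIC);b=cv2.resize(im[237:312,330:430],None,fx=4,fy=4,interpolation=cv2.INTER_CUBIC)
cv2.imwrite('pics/crop1.png',np.hstack([a,b]))
E
```

```text
dict_keys(['camera_matrix', 'world_to_cam'])
scene [[509.9, 0.0, 321.6], [0.0, 509.9, 234.8], [0.0, 0.0, 1.0]] [1.041 0.679 0.709]
top [[571.2, 0.0, 316.1], [0.0, 571.2, 239.9], [0.0, 0.0, 1.0]] [0.396 0.014 1.003]
gauge [[ 0.496 -0.157  0.05 ]]
go [[ 0.564 -0.163  0.05 ]]
ng [[ 0.434 -0.15   0.05 ]]
head [[0.52  0.164 0.085]]
tin [[0.754 0.155 0.045]]
w [[0.736 0.005 0.028]]
w [[ 0.724 -0.122  0.028]]
red [[0.647 0.272 0.04 ]]
red2 [[0.36  0.036 0.04 ]]
pink [[ 0.335 -0.22   0.04 ]]
pink2 [[0.369 0.26  0.04 ]]
```

View pics/crop0.png

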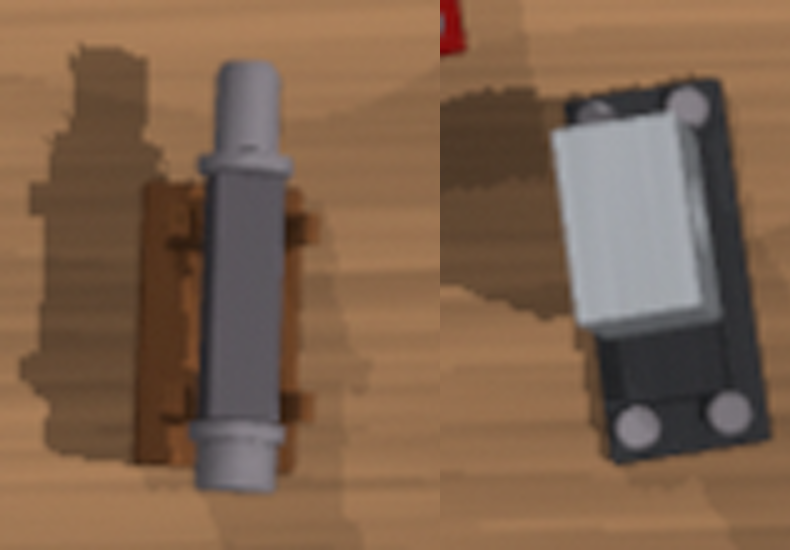

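View pics/crop1.png

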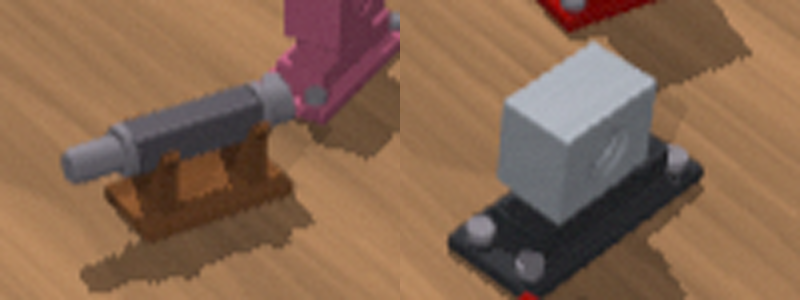

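```bash
python3 - <<'E'
from h import *
im=cv2.imread('pics/top0.png')
def crop(im,x0,y0,w,h,s,fn):
    a=cv2.resize(im[y0:y0+h,x0:x0+w],None,fx=s,fy=s,interpolation=cv2.INTER_CUBIC)
    for i in range(0,w,10):
        cv2.line(a,(i*s,0),(i*s,6),(0,255,255),1);cv2.putText(a,str(x0+i),(i*s,18),0,.35,(0,255,255),1)
    for i in range(0,h,10):
        cv2.line(a,(0,i*s),(6,i*s),(0,255,255),1);cv2.putText(a,str(y0+i),(8,i*s+4),0,.35,(0,255,255),1)
    cv2.imwrite(fn,a)
crop(im,195,213,60,90,6,'pics/z0.png')
crop(im,385,210,50,100,6,'pics/z1.png')
im=cv2.imread('pics/scene0.png')
crop(im,335,240,80,75,8,'pics/z2.png')
E
```

```text
(no output)
```

View pics/z0.png

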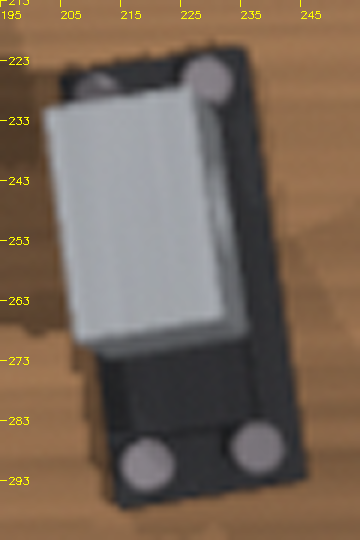

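View pics/z1.png

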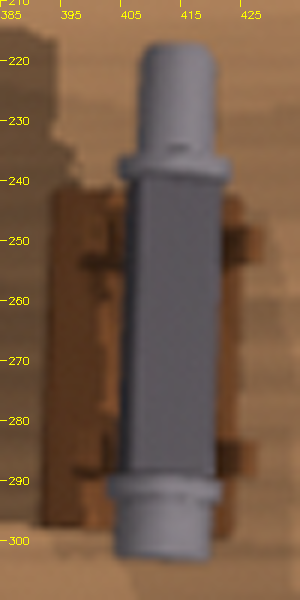

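View pics/z2.png

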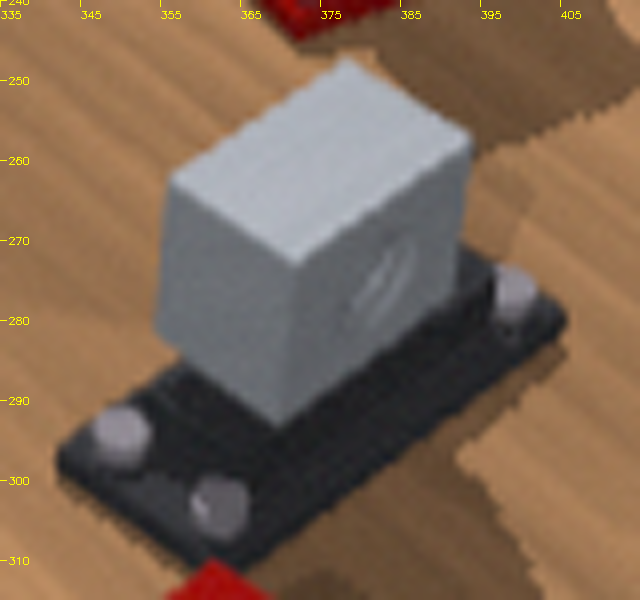

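```bash
cat > fit.py <<'E'
from h import *
from scipy.optimize import least_squares
off=-0.42
def t(l,x0,y0,s):
    return np.array(l,float)/s+[x0,y0]-.5+.5/s
top=t([(45,110),(193,88),(225,317),(79,342),(247,330)],195,213,6)
sc=t([(347,57),(472,135),(292,265),(170,180),(278,425),(155,325)],335,240,8)
# head corners in (along x_block, y_block, z): x_block ~ world +x , y_block ~ world +y ; image top: up=+x, left=+y
TOP=np.array([(32,20,85),(32,-20,85),(-32,-20,85),(-32,20,85),(-32,-20,35)])/1e3
# top img corners order: upper-left(+x,+y), upper-right(+x,-y), lower-right(-x,-y), lower-left(-x,+y)
def W(p,P):
    c,s=np.cos(p[2]),np.sin(p[2]);return np.c_[p[0]+c*P[:,0]-s*P[:,1],p[1]+s*P[:,0]+c*P[:,1],P[:,2]]
f=lambda p:(proj('top',W(p,TOP))-top).ravel()
s=least_squares(f,[.52,.16,-.1]);print('top',s.x.round(4),s.fun.round(2))
# scene: match by nearest assignment
SC=np.array([(-32,-20,85),(-32,20,85),(32,20,85),(32,-20,85),(32,20,35),(32,-20,35)])/1e3
pr=proj('scene',W(s.x,SC));print(pr.round(1).tolist());print(sc.round(1).tolist())
g=lambda p:(proj('scene',W(p,SC))-sc).ravel()
s2=least_squares(g,s.x);print('scene',s2.x.round(4),s2.fun.round(2))
s3=least_squares(lambda p:np.r_[f(p),g(p)],s.x);print('both',s3.x.round(4))
F=np.array([(65,-28,10),(-65,-28,10),(-65,28,0),(65,28,10)])/1e3
fo=t([(246,47),(308,473),(118,507),(62,72)],195,213,6)
s4=least_squares(lambda p:(proj('top',W(p,F))-fo).ravel(),s.x);print('foot',s4.x.round(4),s4.fun.round(2))
g=t([(174.5,165),(164,488),(179,43),(163,558)],385,210,6)
w=ray('top',g,.05);print('gauge',w.round(4));d=w[0]-w[1];print('yaw',np.arctan2(d[1],d[0]),np.linalg.norm(d),'mid',(w[0]+w[1])/2, (w[2]*64+w[3]*80)/144)
E
python3 fit.py
```

```text
top [0.5229 0.166  0.14  ] [ 0.   -0.15 -0.29 -0.47  0.04 -0.04 -0.23 -0.13  0.5   0.81]
[[376.6, 246.9], [392.8, 256.7], [370.5, 272.5], [354.2, 262.0], [368.4, 292.3], [352.7, 281.6]]
[[377.9, 246.7], [393.6, 256.4], [371.1, 272.7], [355.8, 262.1], [369.3, 292.7], [353.9, 280.2]]
scene [0.5208 0.1669 0.1266] [ 0.02  0.08  0.44  0.27  0.31 -0.37 -0.55 -0.43 -0.03 -0.63 -0.21  1.08]
both [0.522  0.1665 0.1404]
foot [0.5153 0.1648 0.1259] [ 0.32 -1.03 -0.16  0.97  0.38  0.49 -0.54 -0.48]
gauge [[ 0.5378 -0.1599  0.05  ]
 [ 0.4473 -0.1523  0.05  ]
 [ 0.5727 -0.1629  0.05  ]
 [ 0.428  -0.151   0.05  ]]
yaw -0.0834669148510054 0.09086898226731593 mid [ 0.49254188 -0.15606549  0.05      ] [ 0.49228109 -0.15630771  0.05      ]
```

```bash
cat > st.py <<'E'
from h import *
from scipy.spatial.transform import Rotation as Ro
s=r.read_state();R=Ro.from_rotvec(s['tool_rot']).as_matrix()
print('t',round(s['time_s'],2),'pos',s['tool_pos'].round(4),'yawY',round(float(np.arctan2(R[1,1],R[0,1])),4),'tilt',R[:,2].round(3),'F',s['ft_force'].round(2),'M',s['moment'].round(2),'w',round(s['width'],4),'q',s['q'].round(2))
E
python3 st.py; python3 -m jog '[[3,-6,2,0.1],[6,-12,2,0.2],[9,-18,2,0.28],[12,-24,2,0.28],[15,-32,2,0.28],[18,-38,0,0.28],[21,-45,-2,0.28],[24,-52,-4,0.28],[27,-58,-6,0.28],[29,-64,-6,0.28]]' 0; python3 st.py
```

```text
t 1.0 pos [0.2003 0.5123 0.2313] yawY 1.1981 tilt [ 0.  0. -1.] F [ 0.15  0.65 -0.12] M [0.01 0.07 0.02] w 0.0855 q [-1.24  0.31  0.01  1.51 -0.    1.32 -0.03]
time_s: 2.25
tool_pos: [0.4576, -0.0475, 0.1847]
tool_rot: [0.144, 3.138, 0.001]
ft_force: [1.0, 0.8, 0.2]
width: 0.0853
t 2.25 pos [ 0.4576 -0.0475  0.1847] yawY 1.4792 tilt [ 0.001  0.001 -1.   ] F [1.04 0.76 0.18] M [ 0.02 -0.01 -0.06] w 0.0853 q [-0.43  0.17  0.57  1.84 -0.1   1.16  1.65]
```

```bash
python3 -m jog '[[2,-5,-2,0],[3.5,-10,-4,0.008],[3.5,-10.9,-6,0.008],[3.5,-10.9,-7.5,0.008],[3.5,-10.9,-7.5,0.008],[3.5,-10.9,-7.5,0.008]]'; python3 st.py; python3 - <<'E'
from h import *
for c in('top','scene'):
    im=r.camera(c);cv2.imwrite(f'pics/{c}1.png',im[:,:,::-1])
E
```

```text
time_s: 3.0
tool_pos: [0.4933, -0.1552, 0.1104]
tool_rot: [0.127, 3.137, 0.002]
ft_force: [-0.5, -0.2, -0.5]
width: 0.0856
t 3.0 pos [ 0.4933 -0.1552  0.1104] yawY 1.4896 tilt [ 0.002  0.001 -1.   ] F [-0.47 -0.25 -0.47] M [-0.05 -0.02  0.03] w 0.0856 q [-0.19  0.39  0.6   1.8  -0.25  1.04  1.99]
```

View pics/scene1.png

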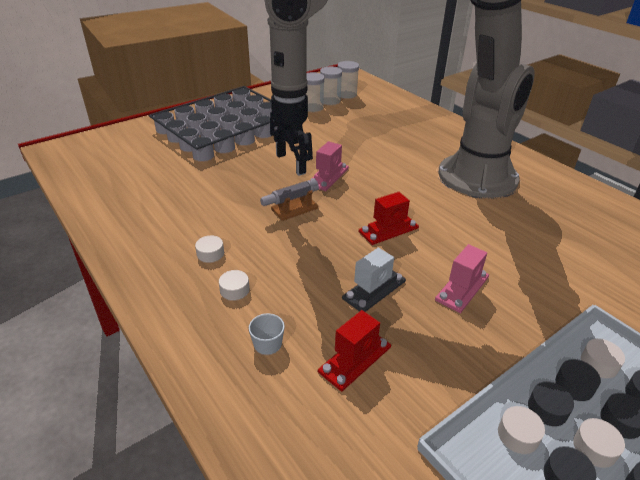

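Gripper at (295,150) stands over the gauge, jaws across it. Descending and gripping.

```bash
python3 -m jog '[[-0.1,-0.1,-3,0],[-0.1,-0.1,-5,0],[-0.1,-0.1,-7,0],[-0.1,-0.1,-7.9,0],[-0.1,-0.1,-7.9,0],[-0.1,-0.1,-7.9,0]]'; python3 st.py; python3 -m jog '[[0,0,0,0],[0,0,0,0],[0,0,0,0],[0,0,0,0],[0,0,0,0],[0,0,0,0]]' 255 70; python3 st.py
```

```text
time_s: 3.85
tool_pos: [0.4934, -0.1569, 0.0327]
tool_rot: [0.128, 3.134, 0.001]
ft_force: [0.8, 0.7, 0.6]
width: 0.0853
t 3.85 pos [ 0.4934 -0.1569  0.0327] yawY 1.4892 tilt [ 0.005  0.    -1.   ] F [0.85 0.65 0.64] M [-0.02 -0.   -0.  ] w 0.0853 q [-0.15  0.49  0.55  1.87 -0.33  0.87  2.06]
time_s: 4.6
tool_pos: [0.4937, -0.1569, 0.0331]
tool_rot: [0.128, 3.134, 0.001]
ft_force: [-0.2, -0.0, 4.3]
width: 0.0228
t 4.6 pos [ 0.4937 -0.1569  0.0331] yawY 1.4893 tilt [ 0.005  0.001 -1.   ] F [-0.22 -0.    4.32] M [ 0.15  0.11 -0.04] w 0.0228 q [-0.15  0.49  0.55  1.87 -0.34  0.87  2.06]
```

```bash
python3 -m jog '[[0,0,1,0],[0,0,3,0],[0,0,6,0],[0,0,9,0],[0,0,11,0],[0,0,11,0]]'; python3 st.py; python3 -m jog '[[0,3,0,-0.15],[0,7,0,-0.3],[0,12,0,-0.45],[0.5,17,0,-0.6],[1,22,0,-0.75],[1,27,0,-0.9],[1,32,0,-1.05],[1.3,37,0,-1.2],[1.3,41,0,-1.3],[1.3,43.7,0,-1.352]]' ; python3 -m jog '[[0,0,0,0],[0,0,0,0]]'; python3 st.py
```

```text
time_s: 5.35
tool_pos: [0.4946, -0.1575, 0.1444]
tool_rot: [0.128, 3.131, 0.0]
ft_force: [0.0, -0.7, -2.2]
width: 0.0229
t 5.35 pos [ 0.4946 -0.1575  0.1444] yawY 1.4892 tilt [ 0.008 -0.    -1.   ] F [ 0.04 -0.66 -2.19] M [-0.02  0.05  0.01] w 0.0229 q [-0.21  0.35  0.62  1.75 -0.23  1.1   1.97]
time_s: 6.6
tool_pos: [0.5058, 0.282, 0.1422]
tool_rot: [2.059, 2.366, -0.013]
ft_force: [-0.2, -0.3, -2.4]
width: 0.0231
time_s: 6.85
tool_pos: [0.505, 0.2803, 0.1408]
tool_rot: [2.059, 2.365, -0.019]
ft_force: [-0.2, -1.1, -2.0]
width: 0.0228
t 6.85 pos [0.505  0.2803 0.1408] yawY 0.138 tilt [-0.004 -0.012 -1.   ] F [-0.17 -1.08 -1.97] M [-0.01 -0.02  0.01] w 0.0228 q [-1.05  0.51  0.73  1.58 -0.35  1.19 -0.11]
```

```bash
python3 -m jog '[[0.1,0.2,-2,0],[0.1,0.2,-4,0],[0.1,0.2,-6,0],[0.1,0.2,-8,0],[0.1,0.2,-9.3,0],[0.1,0.2,-9.8,0],[0.1,0.2,-9.8,0],[0.1,0.2,-9.8,0]]'; python3 st.py; python3 - <<'E'
from h import *
def crop(im,x0,y0,w,h,s,fn):
    a=cv2.resize(im[y0:y0+h,x0:x0+w],None,fx=s,fy=s,interpolation=cv2.INTER_CUBIC)
    for i in range(0,w,10):
        cv2.line(a,(i*s,0),(i*s,6),(0,255,255),1);cv2.putText(a,str(x0+i),(i*s,18),0,.35,(0,255,255),1)
    for i in range(0,h,10):
        cv2.line(a,(0,i*s),(6,i*s),(0,255,255),1);cv2.putText(a,str(y0+i),(8,i*s+4),0,.35,(0,255,255),1)
    cv2.imwrite(fn,a)
for c in('top','scene'):
    im=r.camera(c)[:,:,::-1];cv2.imwrite(f'pics/{c}2.png',im)
    if c=='top': crop(im,110,205,130,85,6,'pics/c2t.png')
    else: crop(im,335,220,100,100,6,'pics/c2s.png')
E
```

```text
time_s: 7.85
tool_pos: [0.5067, 0.2825, 0.0437]
tool_rot: [2.059, 2.365, -0.016]
ft_force: [-0.8, -0.8, -1.4]
width: 0.0231
t 7.85 pos [0.5067 0.2825 0.0437] yawY 0.138 tilt [-0.002 -0.012 -1.   ] F [-0.78 -0.85 -1.42] M [ 0.03 -0.02 -0.01] w 0.0231 q [-1.01  0.62  0.67  1.68 -0.44  1.01 -0.05]
```

View pics/c2t.png

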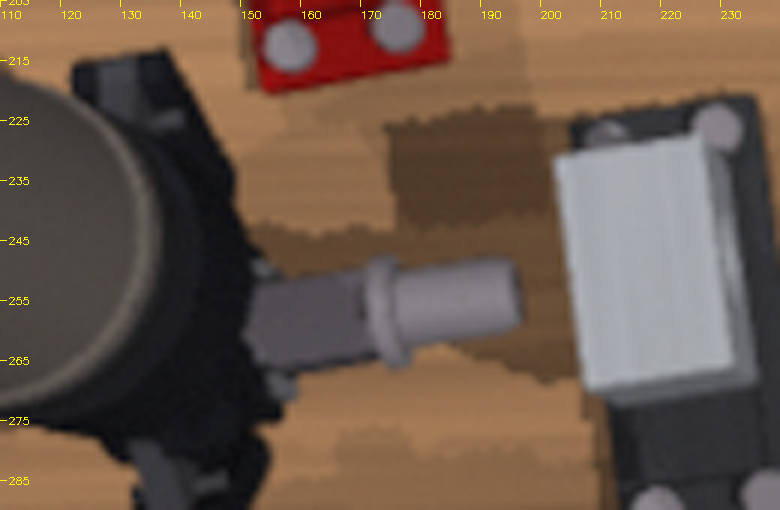

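View pics/scene2.png

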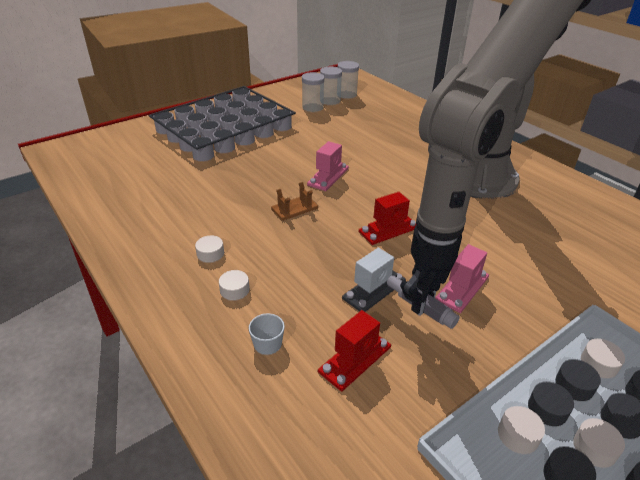

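```bash
cat >> fit.py <<'E'
print('----')
q=t([(391,310),(401,305.5),(518,289)],110,205,6)
w=ray('top',q,.060);print(w.round(4))
for nm,p in(('top',s.x),('both',s3.x)):
    c,sn=np.cos(p[2]),np.sin(p[2]);d=w[:,:2]-p[:2]
    print(nm,'xb',(d@[c,sn]).round(4),'yb',(d@[-sn,c]).round(4))
d=w[2]-w[0];print('gyaw+pi/2',np.arctan2(d[1],d[0])+np.pi/2)
# TCP line
tp=np.array([.5067,.2825]);p=s.x;print('tcp xb,yb',(tp-p[:2])@[np.cos(p[2]),np.sin(p[2])],(tp-p[:2])@[-np.sin(p[2]),np.cos(p[2])])
E
python3 fit.py | sed -n '/----/,$p'
```

```text
----
[[0.5143 0.2403 0.06  ]
 [0.5155 0.2375 0.06  ]
 [0.5192 0.2052 0.06  ]]
top xb [0.0019 0.0027 0.0019] yb [0.0747 0.0718 0.0393]
both xb [0.0027 0.0035 0.0027] yb [0.0741 0.0712 0.0387]
gyaw+pi/2 0.14048712572633937
tcp xb,yb 0.00024313675224821811 0.11757016008014214
```

```bash
python3 - <<'E'
from h import *
im=cv2.imread('pics/top2.png').astype(np.float32);im0=cv2.imread('pics/top0.png').astype(np.float32)
def prof(im,p,yb0,yb1,z,rng,ch=None):
    c,s=np.cos(p[2]),np.sin(p[2]);xs=np.arange(-rng,rng,.0002);ys=np.linspace(yb0,yb1,12)
    acc=0
    for y in ys:
        P=np.c_[p[0]+c*xs-s*y,p[1]+s*xs+c*y,np.full(len(xs),z)]
        u=proj('top',P).astype(np.float32)
        acc=acc+np.abs(0)+cv2.remap(im,u[:,0][None],u[:,1][None],cv2.INTER_LINEAR)[0]
    a=acc/len(ys); a=cv2.GaussianBlur(a,(1,21),0) if False else a
    # saturation-like: blue minus red separates wood from grey
    sig=a[:,0]-a[:,2]
    k=np.ones(5)/5;sig=np.convolve(sig,k,'same');return xs,sig,a.mean(1)
p=[.5229,.166,.1400]
def edges(xs,sig,lo,hi):
    g=np.gradient(sig,xs);m=(xs>lo)&(xs<hi);gg=np.abs(g)*m;i=gg.argmax();w=slice(i-8,i+9);return (xs[w]*gg[w]).sum()/gg[w].sum()
for y0,y1 in((.045,.052),(.052,.058),(.058,.066)):
    xs,sg,_=prof(im,p,y0,y1,.06,.03);a=edges(xs,sg,-.018,-.003);b=edges(xs,sg,.003,.022);print('plug',y0,a,b,(a+b)/2,b-a)
for y0,y1 in((-.018,-.008),(-.008,.008),(.008,.018)):
    xs,sg,br=prof(im,p,y0,y1,.085,.045)
    a=edges(xs,br,-.038,-.026);b=edges(xs,br,.026,.038);print('head',y0,a,b,(a+b)/2,b-a)
E
```

```text
plug 0.045 -0.009661208960495936 0.012521909583509096 0.0014303503115065805 0.02218311854400503
plug 0.052 -0.009794223807007545 0.01268886607859896 0.0014473211357957077 0.022483089885606506
plug 0.058 -0.009491855296821597 0.012564507546807921 0.0015363261249931618 0.022056362843629516
head -0.018 -0.03243747491095223 0.03229116321837447 -7.315584628888108e-05 0.0647286381293267
head -0.008 -0.032306837581933784 0.03226570280291915 -2.0567389507317874e-05 0.06457254038485294
head 0.008 -0.03227361147900839 0.032382091839759854 5.424018037573225e-05 0.06465570331876824
```

```bash
python3 -m jog '[[-0.15,0,-0.15,0],[-0.05,-0.7,-0.15,0],[0.05,-1.4,-0.15,0],[0.05,-1.5,-0.15,0],[0.05,-1.5,-0.15,0],[0.05,-1.5,-0.15,0]]'; python3 st.py
```

```text
time_s: 8.7
tool_pos: [0.507, 0.268, 0.0421]
tool_rot: [2.059, 2.366, -0.016]
ft_force: [-0.4, -0.2, -1.3]
width: 0.0228
t 8.7 pos [0.507  0.268  0.0421] yawY 0.1386 tilt [-0.003 -0.011 -1.   ] F [-0.37 -0.19 -1.33] M [ 0.03  0.04 -0.03] w 0.0228 q [-0.99  0.62  0.68  1.7  -0.43  0.99 -0.02]
```

```bash
python3 -m jog '[[0.07,-0.4,0.05,0],[0.12,-0.8,0.05,0],[0.17,-1.2,0.05,0],[0.17,-1.2,0.05,0]]'; python3 st.py
```

```text
time_s: 9.2
tool_pos: [0.5089, 0.2551, 0.0427]
tool_rot: [2.06, 2.364, -0.016]
ft_force: [-0.3, -0.2, -2.4]
width: 0.0233
t 9.2 pos [0.5089 0.2551 0.0427] yawY 0.1374 tilt [-0.002 -0.012 -1.   ] F [-0.26 -0.15 -2.42] M [-0.02  0.01 -0.01] w 0.0233 q [-0.98  0.61  0.68  1.71 -0.43  0.99 -0.  ]
```

```bash
python3 -m jog '[[0.04,-0.3,0,0],[0.08,-0.6,0,0],[0.11,-0.8,0,0],[0.11,-0.8,0,0]]'; python3 st.py
```

```text
time_s: 9.7
tool_pos: [0.5101, 0.2468, 0.0427]
tool_rot: [2.06, 2.364, -0.016]
ft_force: [0.5, 0.5, -2.2]
width: 0.0231
t 9.7 pos [0.5101 0.2468 0.0427] yawY 0.137 tilt [-0.002 -0.012 -1.   ] F [ 0.52  0.55 -2.24] M [ 0.03 -0.04  0.03] w 0.0231 q [-0.96  0.6   0.68  1.72 -0.43  0.98  0.01]
```

```bash
python3 -m jog '[[0.04,-0.3,0,0],[0.08,-0.6,0,0],[0.13,-0.9,0,0],[0.13,-0.9,0,0]]'; python3 st.py
```

```text
time_s: 10.2
tool_pos: [0.5115, 0.2372, 0.0427]
tool_rot: [2.061, 2.363, -0.017]
ft_force: [0.2, -0.1, -1.2]
width: 0.0228
t 10.2 pos [0.5115 0.2372 0.0427] yawY 0.1361 tilt [-0.002 -0.012 -1.   ] F [ 0.25 -0.13 -1.23] M [0.04 0.03 0.01] w 0.0228 q [-0.95  0.6   0.68  1.73 -0.43  0.98  0.03]
```

Shoulder about 6 mm from the face, no drag. Last bit in small steps.

```bash
python3 -m jog '[[0.03,-0.2,0,0],[0.06,-0.4,0,0],[0.06,-0.4,0,0]]'; python3 st.py;  python3 -m jog '[[0.01,-0.1,0,0],[0.02,-0.15,0,0],[0.02,-0.15,0,0]]'; python3 st.py
```

```text
time_s: 10.58
tool_pos: [0.5121, 0.2328, 0.0427]
tool_rot: [2.062, 2.362, -0.017]
ft_force: [0.2, -0.5, -2.6]
width: 0.023
t 10.57 pos [0.5121 0.2328 0.0427] yawY 0.1356 tilt [-0.002 -0.012 -1.   ] F [ 0.22 -0.51 -2.61] M [ 0.01 -0.01 -0.02] w 0.023 q [-0.95  0.6   0.68  1.73 -0.43  0.98  0.03]
time_s: 10.95
tool_pos: [0.5123, 0.2315, 0.0427]
tool_rot: [2.062, 2.362, -0.017]
ft_force: [-0.1, 0.6, -1.8]
width: 0.023
t 10.95 pos [0.5123 0.2315 0.0427] yawY 0.1358 tilt [-0.002 -0.012 -1.   ] F [-0.09  0.59 -1.84] M [ 0.13 -0.01  0.03] w 0.023 q [-0.94  0.6   0.68  1.73 -0.43  0.98  0.04]
```

```bash
for i in 1; do python3 -m jog '[[0.01,-0.1,0,0],[0.01,-0.1,0,0]]'; done; python3 st.py
```

```text
time_s: 11.2
tool_pos: [0.5123, 0.2315, 0.0428]
tool_rot: [2.061, 2.364, -0.015]
ft_force: [-0.0, 2.3, -1.8]
width: 0.023
t 11.2 pos [0.5123 0.2315 0.0428] yawY 0.1364 tilt [-0.002 -0.011 -1.   ] F [-0.01  2.3  -1.84] M [ 0.53  0.07 -0.04] w 0.023 q [-0.94  0.59  0.68  1.73 -0.43  0.98  0.04]
```

```bash
python3 -m jog '[[0.02,-0.15,0,0],[0.03,-0.22,0,0],[0.03,-0.22,0,0],[0.03,-0.22,0,0]]'; python3 st.py; python3 - <<'E'
from h import *
im=r.camera('top')[:,:,::-1];cv2.imwrite('pics/top3.png',im)
im2=r.camera('scene')[:,:,::-1];cv2.imwrite('pics/scene3.png',im2)
cv2.imwrite('pics/c3.png',np.hstack([cv2.resize(im[210:290,140:240],None,fx=4,fy=4,interpolation=2),cv2.resize(im2[230:310,340:440],None,fx=4,fy=4,interpolation=2)]))
E
```

```text
time_s: 11.7
tool_pos: [0.5122, 0.2314, 0.0429]
tool_rot: [2.061, 2.366, -0.012]
ft_force: [-1.4, 5.0, -1.6]
width: 0.0227
t 11.7 pos [0.5122 0.2314 0.0429] yawY 0.1377 tilt [-0.003 -0.008 -1.   ] F [-1.42  5.03 -1.63] M [ 1.09  0.14 -0.04] w 0.0227 q [-0.94  0.59  0.68  1.73 -0.43  0.98  0.04]
```

View pics/c3.png

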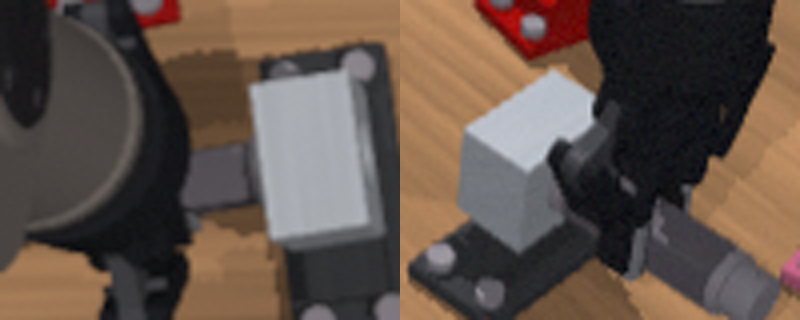

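The collar sits on the block's face (crop, left, about (250,175)); the arm is stopped there with a 5 N reaction. Drawing out along the bore.

```bash
python3 -m jog '[[-0.04,0.3,0,0],[-0.11,0.8,0,0],[-0.2,1.4,0,0],[-0.28,2,0,0],[-0.38,2.7,0,0],[-0.48,3.4,0,0],[-0.59,4.2,0,0],[-0.7,5,0,0],[-0.77,5.5,0,0],[-0.77,5.5,0,0]]'; python3 st.py
```

```text
time_s: 13.05
tool_pos: [0.5044, 0.2871, 0.0429]
tool_rot: [2.06, 2.368, -0.012]
ft_force: [0.2, 0.7, -2.0]
width: 0.0231
t 13.05 pos [0.5044 0.2871 0.0429] yawY 0.1388 tilt [-0.003 -0.008 -1.   ] F [ 0.2   0.7  -2.03] M [-0.03 -0.06 -0.02] w 0.0231 q [-1.01  0.62  0.67  1.68 -0.44  1.   -0.05]
```

```bash
python3 -m jog '[[0,0,3,0],[0,0,7,0],[0,0,10,0],[0.3,-2,10,0],[0.9,-6,10,0],[1.4,-10,10,0],[2,-14,10,0],[2.6,-18,10,0],[3.1,-22,10,0],[3.1,-22.1,10,0]]'; python3 -m jog '[[0,0,0,0],[0,0,0,0]]'; python3 st.py
```

```text
time_s: 14.3
tool_pos: [0.5341, 0.0583, 0.1419]
tool_rot: [2.072, 2.356, -0.019]
ft_force: [0.1, 0.6, -1.7]
width: 0.0227
time_s: 14.55
tool_pos: [0.5332, 0.058, 0.1411]
tool_rot: [2.073, 2.356, -0.022]
ft_force: [0.2, -0.0, -1.8]
width: 0.0231
t 14.55 pos [0.5332 0.058  0.1411] yawY 0.1277 tilt [-0.007 -0.013 -1.   ] F [ 0.24 -0.03 -1.85] M [ 0.04 -0.03  0.  ] w 0.0231 q [-0.73  0.44  0.79  1.7  -0.32  1.15  0.28]
```

```bash
python3 -m jog '[[0.25,0,-2,0.009],[0.25,0,-4,0.009],[0.25,0,-6,0.009],[0.25,0.4,-8,0.009],[0.25,0.8,-9.4,0.009],[0.25,0.8,-9.85,0.009],[0.25,0.8,-9.85,0.009],[0.25,0.8,-9.85,0.009]]'; python3 st.py; python3 - <<'E'
from h import *
im=r.camera('top')[:,:,::-1];cv2.imwrite('pics/top4.png',im)
im2=r.camera('scene')[:,:,::-1];cv2.imwrite('pics/scene4.png',im2)
cv2.imwrite('pics/c4.png',np.hstack([cv2.resize(im[205:305,195:295],None,fx=4,fy=4,interpolation=2),cv2.resize(im2[200:300,330:430],None,fx=4,fy=4,interpolation=2)]))
E
```

```text
time_s: 15.55
tool_pos: [0.5365, 0.0658, 0.0433]
tool_rot: [2.062, 2.364, -0.02]
ft_force: [0.8, -0.3, -2.7]
width: 0.0229
t 15.55 pos [0.5365 0.0658 0.0433] yawY 0.1365 tilt [-0.005 -0.013 -1.   ] F [ 0.84 -0.28 -2.74] M [ 0.   -0.05  0.02] w 0.0229 q [-0.68  0.56  0.72  1.79 -0.43  0.96  0.35]
```

View pics/c4.png

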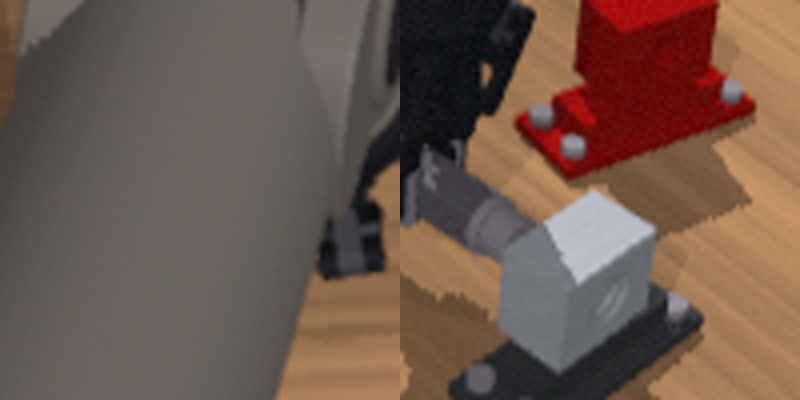

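```bash
python3 -m jog '[[-0.12,0.3,0,0],[-0.18,0.7,0,0],[-0.24,1.1,0,0],[-0.28,1.35,0,0],[-0.28,1.35,0,0]]'; python3 st.py
```

```text
time_s: 16.27
tool_pos: [0.5334, 0.0797, 0.0432]
tool_rot: [2.061, 2.365, -0.02]
ft_force: [-0.3, -0.9, -2.6]
width: 0.023
t 16.27 pos [0.5334 0.0797 0.0432] yawY 0.1372 tilt [-0.005 -0.013 -1.   ] F [-0.3  -0.86 -2.59] M [ 0.07 -0.05  0.01] w 0.023 q [-0.71  0.56  0.72  1.8  -0.43  0.95  0.33]
```

```bash
python3 -m jog '[[0.01,0.15,0,0],[-0.01,0.3,0,0],[-0.01,0.3,0,0]]'; python3 st.py
```

```text
time_s: 16.65
tool_pos: [0.5334, 0.0829, 0.0432]
tool_rot: [2.061, 2.365, -0.02]
ft_force: [0.1, 0.9, -1.8]
width: 0.0229
t 16.65 pos [0.5334 0.0829 0.0432] yawY 0.1374 tilt [-0.005 -0.012 -1.   ] F [ 0.07  0.9  -1.8 ] M [-0.03 -0.04 -0.01] w 0.0229 q [-0.71  0.56  0.72  1.79 -0.43  0.96  0.32]
```

```bash
python3 -m jog '[[-0.02,0.1,0,0],[-0.03,0.2,0,0],[-0.03,0.2,0,0]]'; python3 st.py
```

```text
time_s: 17.02
tool_pos: [0.533, 0.0848, 0.0432]
tool_rot: [2.061, 2.365, -0.02]
ft_force: [0.4, -0.1, -2.0]
width: 0.023
t 17.02 pos [0.533  0.0848 0.0432] yawY 0.1373 tilt [-0.005 -0.013 -1.   ] F [ 0.41 -0.13 -1.97] M [-0.04 -0.01 -0.01] w 0.023 q [-0.72  0.56  0.72  1.79 -0.43  0.96  0.32]
```

```bash
python3 -m jog '[[-0.02,0.1,0,0],[-0.02,0.15,0,0],[-0.02,0.15,0,0]]'; python3 st.py
```

```text
time_s: 17.4
tool_pos: [0.533, 0.0849, 0.0432]
tool_rot: [2.061, 2.363, -0.022]
ft_force: [-0.0, -4.1, -1.7]
width: 0.0228
t 17.4 pos [0.533  0.0849 0.0432] yawY 0.1363 tilt [-0.005 -0.014 -1.   ] F [-0.01 -4.07 -1.69] M [-0.78 -0.03  0.  ] w 0.0228 q [-0.72  0.56  0.72  1.79 -0.43  0.96  0.31]
```

Contact exactly at the predicted depth (-16 mm, the recess floor). Press up to about 8 N.

```bash
python3 -m jog '[[-0.03,0.2,0,0],[-0.04,0.28,0,0],[-0.04,0.28,0,0],[-0.04,0.28,0,0]]'; python3 st.py
```

```text
time_s: 17.9
tool_pos: [0.5329, 0.0848, 0.0434]
tool_rot: [2.062, 2.359, -0.025]
ft_force: [0.1, -6.3, -1.4]
width: 0.0228
t 17.9 pos [0.5329 0.0848 0.0434] yawY 0.1344 tilt [-0.004 -0.018 -1.   ] F [ 0.08 -6.33 -1.38] M [-1.26 -0.12  0.04] w 0.0228 q [-0.72  0.56  0.72  1.79 -0.43  0.95  0.31]
```

```bash
python3 -m jog '[[-0.04,0.3,0,0],[-0.05,0.36,0,0],[-0.05,0.36,0,0],[-0.05,0.36,0,0],[-0.05,0.36,0,0]]'; python3 st.py;  python3 -m jog '[[-0.05,0.36,0,0],[-0.05,0.36,0,0],[-0.05,0.36,0,0],[-0.05,0.36,0,0],[-0.05,0.36,0,0],[-0.05,0.36,0,0],[-0.05,0.36,0,0],[-0.05,0.36,0,0],[-0.05,0.36,0,0]]'; python3 st.py
```

```text
time_s: 18.52
tool_pos: [0.5327, 0.0847, 0.0437]
tool_rot: [2.062, 2.354, -0.03]
ft_force: [-0.1, -8.1, -1.6]
width: 0.023
t 18.52 pos [0.5327 0.0847 0.0437] yawY 0.132 tilt [-0.003 -0.022 -1.   ] F [-0.07 -8.15 -1.58] M [-1.47 -0.17  0.06] w 0.023 q [-0.73  0.56  0.73  1.8  -0.42  0.95  0.3 ]
time_s: 19.65
tool_pos: [0.5326, 0.0846, 0.044]
tool_rot: [2.062, 2.349, -0.034]
ft_force: [0.5, -8.8, -0.8]
width: 0.0231
t 19.65 pos [0.5326 0.0846 0.044 ] yawY 0.1296 tilt [-0.003 -0.027 -1.   ] F [ 0.52 -8.77 -0.79] M [-1.45 -0.08  0.06] w 0.0231 q [-0.73  0.56  0.73  1.8  -0.42  0.95  0.3 ]
```

```bash
python3 -m jog '[[0.07,-0.5,0,0],[0.21,-1.5,0,0],[0.35,-2.5,0,0],[0.49,-3.5,1,0],[0.49,-3.5,4,0],[0.49,-3.5,7,0],[0.49,-3.5,10,0],[0.49,-3.5,10,0]]'; python3 st.py;
```

```text
time_s: 20.65
tool_pos: [0.5399, 0.0489, 0.1471]
tool_rot: [2.061, 2.345, -0.026]
ft_force: [1.0, 0.2, -2.6]
width: 0.0228
t 20.65 pos [0.5399 0.0489 0.1471] yawY 0.1289 tilt [ 0.004 -0.025 -1.   ] F [ 1.04  0.25 -2.59] M [ 0.06 -0.05 -0.  ] w 0.0228 q [-0.73  0.44  0.81  1.69 -0.32  1.15  0.28]
```

```bash
python3 -m jog '[[-0.5,-3,0,0.15],[-1,-6,0,0.3],[-1.5,-9,0,0.45],[-2,-12,0,0.6],[-2.6,-15,0,0.75],[-3.3,-17,0,0.9],[-4,-19,0,1.05],[-4.6,-20.6,0,1.2],[-4.6,-20.6,0,1.3],[-4.6,-20.6,0,1.36]]'; python3 -m jog '[[0,0,0,0],[0,0,0,0]]'; python3 st.py
```

```text
time_s: 21.9
tool_pos: [0.4927, -0.1575, 0.1459]
tool_rot: [0.126, 3.116, 0.001]
ft_force: [-0.1, 0.2, -1.5]
width: 0.0231
time_s: 22.15
tool_pos: [0.492, -0.1575, 0.1452]
tool_rot: [0.128, 3.117, 0.001]
ft_force: [-0.6, 0.4, -1.5]
width: 0.0227
t 22.15 pos [ 0.492  -0.1575  0.1452] yawY 1.4884 tilt [ 0.022 -0.    -1.   ] F [-0.6   0.43 -1.48] M [0.07 0.06 0.02] w 0.0227 q [-0.17  0.32  0.57  1.77 -0.21  1.08  1.96]
```

```bash
python3 -m jog '[[0.15,0.05,-2,0],[0.15,0.05,-4,0],[0.15,0.05,-6,0],[0.15,0.05,-8,0],[0.15,0.05,-9.5,0],[0.15,0.05,-10.2,0],[0.15,0.05,-10.2,0],[0.15,0.05,-10.2,0]]'; python3 st.py; python3 - <<'E'
from h import *
im=r.camera('top')[:,:,::-1];cv2.imwrite('pics/top5.png',im)
im2=r.camera('scene')[:,:,::-1];cv2.imwrite('pics/scene5.png',im2)
cv2.imwrite('pics/c5.png',np.hstack([cv2.resize(im[205:305,365:465],None,fx=4,fy=4,interpolation=2),cv2.resize(im2[140:240,245:345],None,fx=4,fy=4,interpolation=2)]))
E
```

```text
time_s: 23.15
tool_pos: [0.4942, -0.1573, 0.0439]
tool_rot: [0.129, 3.116, 0.0]
ft_force: [-0.1, -0.4, -2.6]
width: 0.0229
t 23.15 pos [ 0.4942 -0.1573  0.0439] yawY 1.4884 tilt [ 0.023 -0.001 -1.   ] F [-0.05 -0.43 -2.57] M [0.02 0.02 0.03] w 0.0229 q [-0.12  0.46  0.52  1.88 -0.31  0.86  2.04]
```

View pics/c5.png

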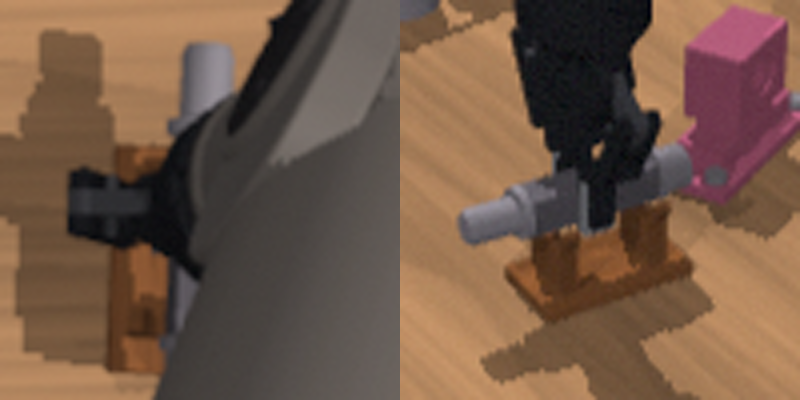

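The gauge hangs just above and in line with the cradle (right crop, about (580,210)). Lowering gently.

```bash
python3 -m jog '[[0,0.03,-0.4,0],[0,0.03,-0.8,0],[0,0.03,-0.9,0],[0,0.03,-0.9,0]]'; python3 st.py
```

```text
time_s: 23.75
tool_pos: [0.4939, -0.1569, 0.0347]
tool_rot: [0.129, 3.116, 0.001]
ft_force: [0.1, 0.8, -1.9]
width: 0.023
t 23.75 pos [ 0.4939 -0.1569  0.0347] yawY 1.4883 tilt [ 0.023 -0.001 -1.   ] F [ 0.06  0.79 -1.88] M [ 0.03  0.06 -0.02] w 0.023 q [-0.12  0.47  0.52  1.88 -0.32  0.84  2.05]
```

```bash
python3 -m jog '[[0,0,-0.12,0],[0,0,-0.18,0],[0,0,-0.18,0]]'; python3 st.py
```

```text
time_s: 24.12
tool_pos: [0.4943, -0.1571, 0.0336]
tool_rot: [0.129, 3.115, 0.001]
ft_force: [-1.4, 0.8, 4.8]
width: 0.0227
t 24.12 pos [ 0.4943 -0.1571  0.0336] yawY 1.4883 tilt [ 0.024 -0.    -1.   ] F [-1.36  0.76  4.76] M [ 0.16  0.62 -0.02] w 0.0227 q [-0.12  0.47  0.52  1.88 -0.32  0.84  2.05]
```

```bash
python3 -m jog '[[0,0,0,0],[0,0,0,0],[0,0,0,0],[0,0,0,0],[0,0,0,0],[0,0,0,0]]' 0; python3 -m jog '[[0,0,2,0],[0,0,5,0],[0,0,9,0],[0,0,13,0],[-3,4,15,0],[-8,9,15,0],[-13,14,15,0],[-13,19,15,0],[-13,22,15,0]]'; python3 st.py; python3 - <<'E'
from h import *
im=r.camera('top')[:,:,::-1];cv2.imwrite('pics/top6.png',im)
im2=r.camera('scene')[:,:,::-1];cv2.imwrite('pics/scene6.png',im2)
cv2.imwrite('pics/c6.png',np.hstack([cv2.resize(im[205:305,365:465],None,fx=4,fy=4,interpolation=2),cv2.resize(im2[140:240,245:345],None,fx=4,fy=4,interpolation=2)]))
E
```

```text
time_s: 24.88
tool_pos: [0.4943, -0.1571, 0.0336]
tool_rot: [0.129, 3.115, 0.001]
ft_force: [0.2, -0.3, -0.3]
width: 0.0852
time_s: 26.0
tool_pos: [0.3627, 0.066, 0.1838]
tool_rot: [0.121, 3.115, 0.004]
ft_force: [1.1, -0.7, 0.2]
width: 0.0856
t 26.0 pos [0.3627 0.066  0.1838] yawY 1.493 tilt [ 0.024  0.002 -1.   ] F [ 1.05 -0.66  0.16] M [-0.04 -0.    0.1 ] w 0.0856 q [-0.6  -0.06  0.35  2.05  0.03  1.12  1.24]
```

View pics/c6.png

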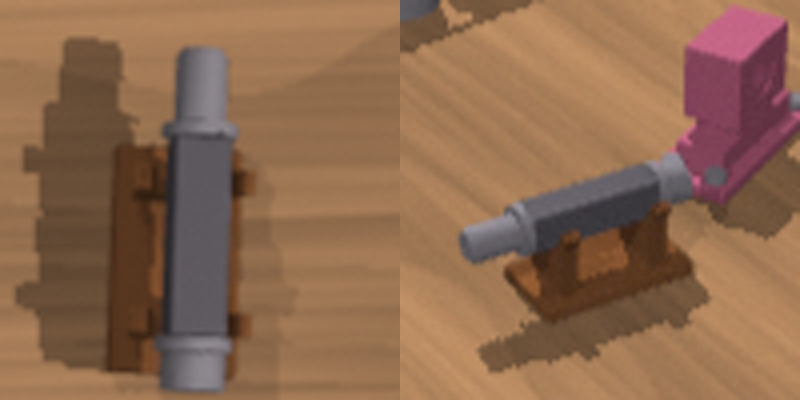

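View pics/top6.png

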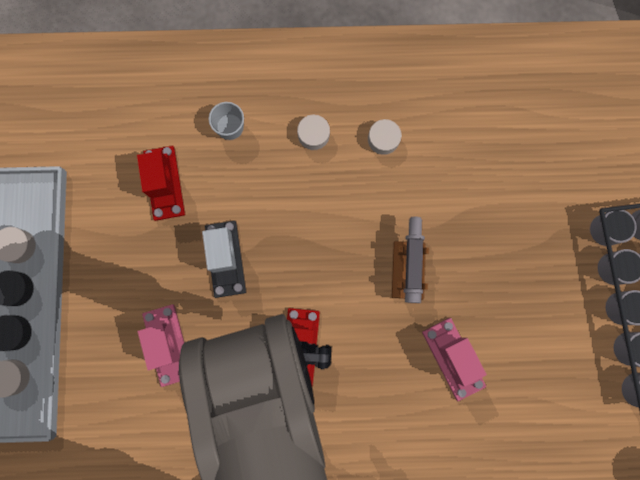

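Gauge back in its cradle, level, collar at pixel (414.7,237) against (414.1,237.5) at the start; tin and pucks at the same pixels; gripper clear. Handing in.

```bash
python3 -m jog '[[0,0,0,0],[0,0,0,0]]'; python3 - <<'E'
from station import r
print(r.finish_job())
E
```

```text
time_s: 26.35
tool_pos: [0.3638, 0.0656, 0.1837]
tool_rot: [0.12, 3.115, 0.003]
ft_force: [-0.4, -0.5, -0.2]
width: 0.0854
the job is handed in; nothing more can be done
None
```

The bore check is done and handed in at 26.4 s of the 72 s allowed. The hand-in reports no verdict.

- **Go end:** it slid in from the +y mouth with no noticeable drag. It stopped with the collar on the face, at about 5 N on the wrist sensor, and I drew it out along the bore.
- **No-go end:** at the -y mouth it met the recess floor at the depth I had predicted. I pressed it at 8 to 9 N on the wrist sensor for over 1 s, and it did not enter.
- **Highest push:** about 9 N on the block in the readings I took, against the 25 N limit.
- **Putting back:** the last pictures show the gauge level in its cradle, within about 1 mm of where it lay at the start. The gripper is clear, and the tin and both pucks look unmoved.

**Checks that disagreed or were missing:**
- **Side offset of the bore:** the camera put it about 1.5 mm from where the arm readings did. I corrected by the camera, and the go end entered freely.
- **No-go view:** the arm hid the no-go end from the top camera. I placed it there by calculated position and feel, with only a partial view from the scene camera.
- **Tool tilt:** it reached about 0.027 rad during the no-go press, inside the 0.12 rad allowed.

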